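# Put away the sign-finishing kit

### The arm

A 7-joint arm with a two-finger parallel gripper is mounted at the origin on the work surface. World frame = base frame: x ahead of the robot, y to its left, z up, the work surface at z = 0. Lengths are in m, angles in rad, forces in N, time in s.
With the tool pointing down it reaches from about 0.425 to 0.825 m from the base axis. Payload 3.6 kg.
Tool frame: the origin (TCP) lies at the very end of the fingers, on their centre line; the grasp point (between the pads) lies 19 mm behind it (manip.hold_point_z is the distance from the TCP to the grasp point, in m); z points along the fingers, y is the line along which they close (so a half turn about z gives the same grasp; the last joint's range is limited). The gripper opens to 93 mm and grips with 3 to 60 N. Pads are 15 mm wide; open, the fingers measure 128 mm over their backs; the gripper's body (75 mm by 188 mm) begins 65 mm behind the grasp point.
Start: joints at [-1.266, 0.615, -0.013, 1.423, 0.008, 1.103, -0.04], TCP at [0.212, 0.615, 0.219] pointing down, gripper open.
Joint ranges: [-3.12, 3.12], [-0.3, 2.06], [-1.34, 1.32], [0.26, 2.42], [-1.36, 4.5], [0.01, 1.98], [-2.84, 2.84]. Speed limits (rad/s): [2.79, 2.79, 3.14, 3.14, 3.14, 3.14, 3.14].

### API

Orientations are given as a rotation vector (axis times angle).
In Python, from cell import manip, kin, capture, order, outline_of gives the robot as it stands. Calls block until the motion is done:
- manip.reach(position, orientation): joint-space move of the TCP to a pose.
- manip.movel(position, frame=None, velocity=0.15): straight line of the TCP; frame=None keeps the orientation; velocity is the mean speed in m/s.
- manip.move_joints(angles): joint-space move.
- manip.set_gripper(opening): finger opening in m; the grip force is fixed at half the most; returns when the fingers have stopped.
- manip.hold(seconds).
- kin.inverse_kinematics(position, orientation): joint angles nearest the present ones, or None.
- manip.get_obs(): the state.
- capture(name): name is "side" or "top" or "wrist"; returns a dict with "pixels" (480x640x3 uint8, red, green, blue), "range_z" (480x640 float32, m along the optical axis (not along the pixel's ray), 0 where there is no reading), "camera_matrix" (3x3 intrinsics, pixels), "rvec" (rotation vector, rad) and "tvec" (3), from world to camera coordinates, as OpenCV has them. Camera axes: x right, y down, z forward; pixel columns grow to the right and rows downward; lengths in m; the calibration is good to about 2 mm. A picture is of the moment at which its call begins.
A pose or a line that the arm cannot do raises manip.IKError and nothing moves.
- order.hand_in(): hands the job in; it is judged then, once.
Trained networks look in the newest picture that a camera, given by its name, has taken for a name from the list of things; names that differ only in an ending like _2 or _b are one class to them, and where a whole thing is asked for, a point or a joint stands for the part that bears it (a point fixed in the world has none). Each returns a list of dicts, best first, with "p" (0 to 1); they miss things now and then, are a little off and sometimes report something else, mostly with a low value. They report only what shows in the picture. A call takes as long as a camera call. They do not tell look-alikes from the thing itself.
- outline_of(camera, target): "mask" (480x640 bool, what is visible of it) and "location" ([column, row] in pixels, amid what is visible of it).
The state is a dict: "time": time; "qpos": joint angles; "dq": joint speeds; "effort": joint torques, N m; "ee_pos": TCP position; "ee_rot": TCP orientation; "contact_force": force on the tool from outside, world axes, zero at the start; "wrist_torque": the same for the moment, N m; "grip_width": finger opening in m; "grip_force": force on a finger pad.
Only numpy, scipy, OpenCV 4.12 (cv2) and the standard library are available. Lean on these libraries where they do the work, as an engineer would, in place of code of your own. Each camera call takes 0.05 s, during which the arm holds its last target. There are 200 camera calls.

### The job

The sign is finished, so put the finishing kit away: hang the white offcut caddy by its carrying handle on the hook of the steel stand, and slide the paint marker, cap end first, all the way down into the slanted yellow well. Keep the caddy upright so that no offcuts spill, and do not disturb the mug, the tape roll or the cleaner bottle.

Things in the scene. Friction and masses are not known exactly. Their poses are not given: they have to be found in the camera images.
- stand: Fixed hook stand, origin on the table under its round steel post (radius 8 mm, 268 mm tall); foot plate 140 x 140 x 12 mm. A hook of 8 mm round bar leaves the post at 260 mm height along own -x (roughly towards the robot), in the plane y = 0; lowest 60 mm out (bar centre 232 mm high), rising to its tip 100 mm out (bar centre 266 mm, top 270 mm high).
- hook_seat (a point): Where caddy_notch comes to rest when the caddy hangs: stand's own (-60, 0, 247) mm, just above the lowest point of the hook.
- caddy: Loose white open box holding coloured discs (part of it), 70 (own x) x 116 (own y) x 60 mm tall, 0.15 to 0.31 kg, starts upright, origin at the centre of its underside. Fixed steel handle of 10 mm round bar in the plane x = 0: uprights at y = +-55 mm, top bar along y, its centre at 140 mm height, with a raised notch in the middle (see caddy_notch).
- caddy_notch (a point): Centre of the handle bar at the peak of its notch: caddy's own (0, 0, 150) mm. The notch slopes down to the straight bar at y = +-14 mm; those straight shoulders (|y| 14 to 55 mm, 140 mm high) can be pinched from above. The hook goes under the peak, either way round; the free window there is 60 (rim) to 145 mm high.
- marker: Loose paint marker, round, 125 mm long, starts standing upright on its cap on the table. Cap magenta, 22 mm diameter, the lowest 40 mm; body white, 20 mm diameter. 28 to 56 g. Origin at the centre of the cap's end face, own z along the marker towards the other end.
- holder: Fixed black foot plate 130 x 100 x 12 mm carrying the slanted yellow well; origin at the centre of the underside of the plate. A black block 60 mm wide and 62 mm tall stands behind the well, 42 to 54 mm along own +x.
- well: Yellow tube fixed on the holder, leaning 35 degrees from vertical towards the holder's own -x (roughly towards the robot). Own z is the tube axis, out of the mouth. Inner diameter 28 mm, flaring to 42 mm in the top 16 mm; outer 36 mm, 50 mm at the mouth; 78 mm long. Origin at the centre of its lower end.
- well_floor (a point): Centre of the inner floor of the well, 5 mm along its axis from its origin. The cap's end face rests here.
- well_mouth (a point): Centre of the mouth of the well, 78 mm along its axis from its origin (73 mm above the inner floor).
- mug: Loose white mug, 80 mm diameter, 92 mm tall, handle on own +y; origin at the centre of its underside. Leave it alone.
- tape: Loose roll of blue tape lying flat, a ring 96 mm in outer diameter, 36 mm tall; origin at the centre of its underside. Leave it alone.
- cleaner: Loose white bottle with a red cap, 60 mm diameter, 150 mm tall; origin at the centre of its underside. Leave it alone.
There are look-alikes about, which are no part of the job. What is shaped like the marker but blue is not meant. What is shaped like the caddy but red is not meant.

How it is judged:
By the outcome, as a careful person would: the job done as asked, in the order asked, and still so for the second after the job is handed in, with the robot touching nothing.
It also fails if it takes over 72 s, if anything falls off the work surface, if the arm or the gripper's body presses on something with over 40 N, if the wrist force passes 120 N, or if a joint passes its speed limit or range.

## Working session

There is one attempt and no reset: what is moved stays moved. The work goes in short steps, each a Python script; the robot and the scene stay as the last script left them, time stands still between calls to the robot, and variables do not carry over. Pictures are saved under pics/ and viewed, at most 10 in all, crops included, and the job is handed in when it is done.

```bash
ls; mkdir -p pics
cat > h.py <<'E'
import numpy as np, cv2
from scipy.spatial.transform import Rotation as R
from cell import manip, kin, capture, order, outline_of
def cloud(c):
    K=c["camera_matrix"];z=c["range_z"];v,u=np.mgrid[:480,:640]
    P=np.stack([(u-K[0,2])/K[0,0]*z,(v-K[1,2])/K[1,1]*z,z],-1)
    M=cv2.Rodrigues(np.array(c["rvec"],float))[0]
    W=(P-np.array(c["tvec"]).ravel())@M
    W[z<=0]=np.nan
    return W
def save(c,n): cv2.imwrite(f"pics/{n}.png",c["pixels"][:,:,::-1])
E
python3 - <<'E'
from h import *
o=manip.get_obs();print(o["time"],o["ee_rot"],manip.hold_point_z)
ims=[]
for n in("top","side"):
    c=capture(n);ims.append(c["pixels"]);W=cloud(c)
    np.savez(f"{n}.npz",W=W,**c)
    print(n,np.array(c["tvec"]).ravel(), c["camera_matrix"][0,0])
    for t in("stand","caddy","marker","holder","well","mug","tape","cleaner"):
        for d in outline_of(n,t):
            m=d["mask"];p=W[m];p=p[~np.isnan(p[:,0])]
            print(t,round(d["p"],2),np.round(d["location"]),m.sum(),np.round(np.median(p,0),3) if len(p) else "",np.round(np.percentile(p,[2,98],axis=0),3).tolist() if len(p) else "")
    save(c,n)
E
```

```text
pics
0.0 [-0.51865398 -3.09809509  0.00391499] 0.0188
top [-0.00503826  0.56485432  1.31264962] 563.9464281326784
stand 0.78 [272. 206.] 3220 [0.638 0.113 0.011] [[0.568, 0.042, 0.003], [0.714, 0.186, 0.258]]
stand 0.73 [320. 274.] 559 [ 0.446 -0.023  0.034] [[0.4, -0.069, -0.002], [0.491, 0.022, 0.04]]
stand 0.67 [387. 197.] 2124 [ 0.657 -0.174  0.013] [[0.6, -0.228, 0.004], [0.724, -0.128, 0.094]]
caddy 0.96 [148. 348.] 1939 [0.29  0.394 0.023] [[0.239, 0.332, -0.001], [0.347, 0.454, 0.148]]
caddy 0.67 [327. 155.] 1190 [ 0.771 -0.01   0.036] [[0.719, -0.051, -0.001], [0.804, 0.028, 0.093]]
marker 0.67 [477. 286.] 170 [ 0.435 -0.365  0.089] [[0.427, -0.378, 0.006], [0.444, -0.361, 0.128]]
marker 0.46 [480. 314.] 187 [ 0.383 -0.365  0.09 ] [[0.373, -0.378, 0.009], [0.392, -0.361, 0.129]]
well 0.81 [395. 200.] 404 [ 0.658 -0.179  0.072] [[0.632, -0.198, 0.034], [0.701, -0.155, 0.101]]
well 0.33 [163. 279.] 1777 [0.455 0.376 0.022] [[0.421, 0.314, -0.002], [0.491, 0.429, 0.148]]
mug 0.67 [323. 156.] 1190 [ 0.771 -0.01   0.036] [[0.719, -0.049, -0.001], [0.803, 0.028, 0.093]]
tape 0.85 
[... 894 characters left out ...]
 -0.343, 0.127]]
marker 0.71 [383. 417.] 357 [ 0.433 -0.378  0.08 ] [[0.428, -0.383, 0.009], [0.445, -0.366, 0.128]]
holder 0.95 [415. 319.] 2123 [ 0.664 -0.191  0.014] [[0.602, -0.232, 0.002], [0.723, -0.13, 0.093]]
well 0.95 [414. 309.] 477 [ 0.667 -0.173  0.072] [[0.635, -0.199, 0.001], [0.734, -0.095, 0.102]]
mug 0.73 [415. 321.] 2121 [ 0.663 -0.191  0.014] [[0.603, -0.231, 0.001], [0.722, -0.129, 0.093]]
mug 0.6 [403. 262.] 1254 [ 0.757 -0.025  0.059] [[0.721, -0.055, 0.005], [0.809, 0.028, 0.093]]
tape 0.8 [308. 320.] 890 [ 0.446 -0.034  0.028] [[0.401, -0.072, 0.002], [0.49, 0.017, 0.04]]
tape 0.69 [401. 258.] 1306 [ 0.759 -0.025  0.058] [[0.721, -0.056, 0.001], [0.814, 0.029, 0.093]]
```

View pics/top.png

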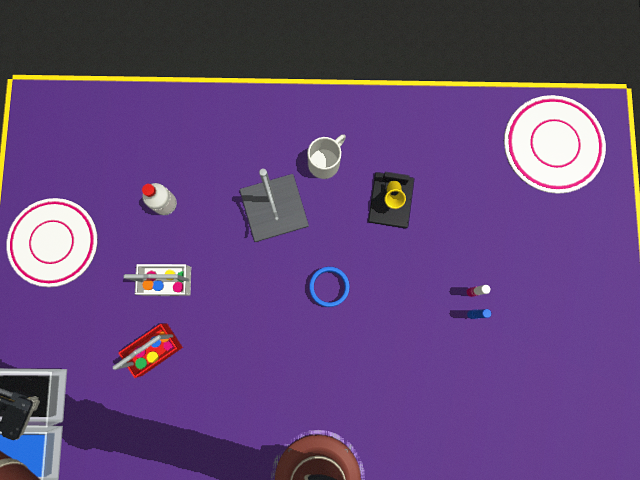

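Run:
```python
import cv2,numpy as np
s=cv2.imread("pics/side.png");t=cv2.imread("pics/top.png")
a=cv2.resize(s[190:270,150:310],(800,400),interpolation=cv2.INTER_CUBIC)
b=cv2.resize(s[385:465,340:420],(200,200));b2=cv2.resize(t[270:350,440:520],(200,200)) 
c=cv2.resize(s[200:300,300:400],(200,200));d=cv2.resize(s[270:370,365:465],(200,200))
cv2.imwrite("pics/crop.png",np.vstack([a,np.hstack([b,b2,c,d])]))
```

```text
(no output)
```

View pics/crop.png

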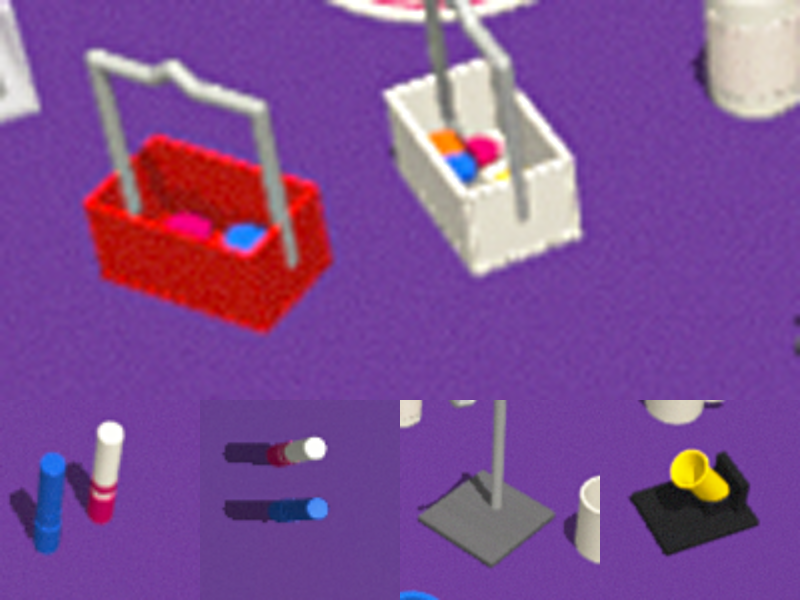

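Top view: two caddies, a red one at (148,348) and a white one at (163,280). Two markers, a blue one at (478,314) and a white one with a magenta cap at (480,290). The crop confirms white caddy at (163,280) and white/magenta marker at (480,290) as the ones meant. The stand is at (273,208) and the yellow well at (395,200). Next I fit the poses.

```bash
cat > fit.py <<'E'
from h import *
from scipy.optimize import least_squares
def segd(q,poly):
    d=[]
    for a,b in zip(poly[:-1],poly[1:]):
        t=np.clip((q-a)@(b-a)/((b-a)@(b-a)),0,1)
        d.append(np.linalg.norm(q-a-t[:,None]*(b-a),axis=1))
    return np.min(d,0)
def box(W,lo,hi):
    P=W.reshape(-1,3);return np.all((P>lo)&(P<hi),axis=1)
def rect(P):
    r=cv2.minAreaRect((P[:,:2]*1000).astype(np.float32));return np.round(r[0],1),np.round(r[1],1),round(r[2],1)
if __name__=="__main__":
  ally=[]
  for n in("top","side"):
    d=np.load(n+".npz");W=d["W"];P=W.reshape(-1,3);C=d["pixels"].reshape(-1,3).astype(int)
    print("==",n)
    b=box(W,[.5,0,.006],[.75,.23,.018]);print("plate stand",b.sum(),rect(P[b]),np.median(P[b],0)[2])
    b=box(W,[.5,0,.2],[.75,.23,.3]);print("hook",b.sum())
    for x in P[b][::max(1,b.sum()//25)]:print(np.round(x*1000).astype(int).tolist(),end=" ")
    print()
    b=box(W,[.58,-.26,.006],[.75,-.1,.018]);print("plate holder",rect(P[b]),np.median(P[b],0)[2])
    b=box(W,[.58,-.26,.05],[.77,-.1,.065])&(C.sum(1)<120);print("block",b.sum(),rect(P[b]) if b.sum()>3 else"")
    b=box(W,[.40,.28,.05],[.52,.46,.066]);print("rim",rect(P[b]))
    b=box(W,[.40,.28,.13],[.52,.46,.17]);print("bar",b.sum(),rect(P[b]))
    for y in np.arange(.30,.45,.01):
        k=b&(abs(P[:,1]-y)<.005)
        if k.sum():print(round(y,2),np.round(P[k].mean(0)*1000,1).tolist(),k.sum(),end=" ")
    print()
    b=box(W,[.415,-.40,.115],[.46,-.34,.14]);print("mk top",b.sum(),rect(P[b]),np.median(P[b],0)[2],P[b].mean(0))
    b=box(W,[.6,-.24,.02],[.75,-.12,.12])&(C[:,0]-C[:,2]>60)&(C[:,1]-C[:,2]>40);ally.append(P[b])
  poly=np.array([[18,0],[18,62],[25,78],[21,78],[14,62],[14,5],[0,5]])/1000
  def well(p,Y):
    az=np.array([np.cos(p[3])*np.sin(.6109),np.sin(p[3])*np.sin(.6109),np.cos(.6109)])
    v=Y-p[:3];s=(v@az-0)+.078;r=np.linalg.norm(v-np.outer(v@az,az),axis=1)
    return segd(np.c_[r,s],poly)
  for Y in(*ally,np.vstack(ally)):
    f=least_squares(well,[.64,-.18,.09,np.pi],args=(Y,),loss="soft_l1",f_scale=.002)
    print("well mouth,az",len(Y),f.x,np.median(well(f.x,Y)))
E
python3 fit.py
```

```text
== top
plate stand 2771 (array([626., 116.]), array([218.1, 246.1]), 86.0) 0.010786845157781468
hook 250
[666, 124, 266] [664, 116, 269] [660, 126, 268] [658, 120, 267] [656, 116, 264] [659, 113, 248] [654, 124, 249] [650, 119, 257] [656, 115, 225] [654, 124, 216] [643, 113, 251] [638, 117, 245] [634, 111, 246] [629, 113, 241] [625, 109, 240] [619, 111, 238] [614, 105, 238] [607, 106, 242] [605, 103, 235] [598, 105, 236] [593, 98, 240] [587, 100, 239] [580, 95, 252] [576, 91, 253] [567, 92, 267] 
plate holder (array([ 669.4, -179.2]), array([153.2, 140.4]), 1.0) 0.010859614397541417
block 33 (array([ 706.8, -183.9]), array([59.9,  4.5]), 79.6)
rim (array([457. , 372.4]), array([ 68.8, 119.3]), 0.5)
bar 225 (array([456.1, 371.2]), array([  9. , 117.8]), 0.8)
0.31 [456.5, 314.0, 138.1] 8 0.32 [456.8, 319.5, 142.4] 18 0.33 [456.9, 329.6, 142.7] 19 0.34 [456.7, 339.7, 143.4] 18 0.35 [456.8, 350.0, 142.3] 19 0.36 [456.6, 360.2, 144.9] 21 0.37 [455.7, 370.0, 150.6] 21 0.38 [455.8, 380.3, 149.0] 15 0.39 [456.7, 390.4, 143.6] 16 0.4 [456.2, 399.9, 142.4] 18 0.41 [456.1, 409.6, 142.2] 17 0.42
[... 1023 characters left out ...]
 329.2, 143.5] 6 0.34 [458.3, 339.6, 144.1] 12 0.35 [457.6, 350.7, 143.2] 5 0.36 [459.3, 359.6, 146.4] 11 0.37 [457.9, 369.4, 149.7] 15 0.38 [456.7, 379.1, 149.5] 3 0.39 [456.1, 389.2, 144.0] 5 0.4 [458.6, 399.6, 143.0] 7 0.41 [457.3, 409.0, 142.6] 8 0.42 [456.7, 420.0, 143.2] 10 0.43 [457.9, 427.3, 136.9] 4 
mk top 93 (array([ 438.1, -372. ]), array([19.9, 19.4]), 15.9) 0.12432721044890699 [ 0.43735144 -0.37373371  0.12385177]
well mouth,az 413 [ 0.64851112 -0.17550093  0.09159907  3.07884302] 0.000976836545083066
well mouth,az 474 [ 0.65069766 -0.1774946   0.09148411  3.05648711] 0.0008680960828552991
well mouth,az 887 [ 0.64832306 -0.1766284   0.09136633  3.00686284] 0.0010137490462555558
```

Run:
```python
from fit import *
H=[];
for n in("top","side"):
    d=np.load(n+".npz");W=d["W"];P=W.reshape(-1,3);C=d["pixels"].reshape(-1,3).astype(int)
    g=(np.ptp(C,axis=1)<25)
    for nm,lo,hi in(("stand",[.53,.02,.003],[.74,.22,.022]),("holder",[.57,-.26,.003],[.75,-.1,.022])):
        b=(box(W,lo,hi)&g).reshape(480,640).astype(np.uint8)
        b=cv2.morphologyEx(b,cv2.MORPH_OPEN,np.ones((3,3)))
        k,l,s,_=cv2.connectedComponentsWithStats(b);i=1+np.argmax(s[1:,4])
        # close holes, take hull
        print(n,nm,s[i,4],rect(W[l==i]))
    b=box(W,[.5,0,.2],[.75,.23,.3]);Q=P[b];H.append(Q)
    post=Q[(Q[:,0]>.649)];print("post top",np.round(np.median(post,0),4), (post[:,:2].min(0)+post[:,:2].max(0))/2)
for Q in(*H,np.vstack(H)):
    Q=Q[Q[:,0]<.645];vx,vy,x,y=cv2.fitLine(Q[:,:2].astype(np.float32),cv2.DIST_HUBER,0,.01,.01).ravel()
    print("hook yaw",np.degrees(np.arctan(vy/vx)),"y at x=.659",y+vy/vx*(.659-x),"minx",Q[:,0].min())
    a=np.array([np.cos(np.arctan(vy/vx)),np.sin(np.arctan(vy/vx))])
    s=(Q[:,:2]-[.659,.119])@a
    for t in np.arange(-.1,-.01,.01):
        k=abs(s-t)<.005
        if k.sum():print(round(t*1000),np.round(np.percentile(Q[k,2],[50,90])*1000),end=" ")
    print()
```

```text
top stand 2834 (array([641.4, 114.8]), array([140. , 139.5]), 17.7)
top holder 1291 (array([ 664. , -177.6]), array([ 99.4, 129.9]), 81.8)
post top [0.6572 0.1194 0.2637] [0.657851  0.1206235]
side stand 1641 (array([642.8, 115. ]), array([141.2, 148.1]), 17.8)
side holder 1181 (array([ 664.6, -179.3]), array([101. , 127.5]), 82.3)
post top [0.6603 0.1154 0.2406] [0.65984758 0.11794573]
hook yaw 17.579044 y at x=.659 0.120303415 minx 0.5624287490384611
-100 [267. 269.] -90 [258. 263.] -80 [244. 251.] -70 [240. 243.] -60 [236. 239.] -50 [238. 241.] -40 [238. 243.] -30 [244. 246.] -20 [251. 253.] 
hook yaw 17.945875 y at x=.659 0.118132606 minx 0.5634224623092882
-100 [269. 271.] -90 [259. 265.] -80 [245. 253.] -70 [242. 244.] -60 [237. 239.] -50 [236. 239.] -40 [239. 242.] -30 [242. 247.] -20 [249. 252.] 
hook yaw 17.69944 y at x=.659 0.11944996 minx 0.5624287490384611
-100 [268. 270.] -90 [258. 265.] -80 [244. 253.] -70 [240. 243.] -60 [236. 239.] -50 [237. 241.] -40 [239. 242.] -30 [244. 247.] -20 [250. 252.]
```

```bash
cat >> h.py <<'E'
HP=manip.hold_point_z
def down(yaw):
    y=np.array([np.cos(yaw),np.sin(yaw),0]);z=np.array([0,0,-1.])
    return R.from_matrix(np.c_[np.cross(y,z),y,z]).as_rotvec()
def best(pos,yaw,q7=0):
    "half-turn variant with the smaller last joint"
    c=[]
    for k in(yaw,yaw+np.pi):
        q=kin.inverse_kinematics(pos,down(k))
        if q is not None:c.append((abs(q[6]),k,q))
    return min(c,key=lambda t:t[0])
def st(*a):
    o=manip.get_obs();print(*a,round(o["time"],2),np.round(o["ee_pos"],4),"w",round(o["grip_width"],4),"gf",np.round(o["grip_force"],1),"F",np.round(o["contact_force"],1),"T",np.round(o["wrist_torque"],2));return o
S=np.array([.6595,.1195]);SY=np.radians(17.7);ex=np.array([np.cos(SY),np.sin(SY)]);ey=np.array([-ex[1],ex[0]])
E
python3 - <<'E'
from h import *
g=np.array([.4575,.397]);y=np.radians(.7)
a,k,q=best([*g,.24],y);print(a,k)
manip.reach([*g,.24],down(k));manip.set_gripper(.05);st("above")
manip.movel([*g,.140-HP],velocity=.15);st("at")
manip.set_gripper(0);st("closed")
manip.movel([*g,.145+.140-HP],velocity=.12);o=st("lifted")
for n in("top","side"):
    c=capture(n);np.savez(n+"2.npz",W=cloud(c),**c);save(c,n+"2")
    W=cloud(c);P=W.reshape(-1,3)
    b=np.all((P>[.44,.30,.195])&(P<[.48,.44,.225]),axis=1)&(np.array(c["pixels"]).reshape(-1,3).min(1)>110)
    Q=P[b];
    if len(Q)>5:
        print(n,len(Q),cv2.minAreaRect((Q[:,:2]*1000).astype(np.float32)))
        for yy in(.315,.33,.35,.37,.39,.41,.425):
            m=abs(Q[:,1]-yy)<.006
            if m.sum():print(yy,m.sum(),Q[m,2].max().round(4),end=" ")
E
python3 -c "
import cv2,numpy as np
s=cv2.imread('pics/side2.png');cv2.imwrite('pics/s2c.png',cv2.resize(s[100:280,130:370],(720,540)))"
```

```text
0.5749484530604159 0.012217304763960306
above 3.01 [0.4575 0.397  0.24  ] w 0.0502 gf 0.0 F [ 0.4 -0.1  0. ] T [-0.09  0.07  0.02]
at 3.95 [0.4582 0.3974 0.1221] w 0.0502 gf 0.0 F [0.8 1.1 0.8] T [-0.07  0.06 -0.01]
closed 4.68 [0.4573 0.397  0.1212] w 0.0093 gf 30.0 F [ 0.4 -0.2  0.3] T [-0.07  0.14  0.02]
lifted 6.04 [0.457  0.3967 0.2652] w 0.0089 gf 30.0 F [ 0.6  0.6 -2.3] T [-0.01  0.05  0.  ]
top 53 ((459.63555908203125, 316.07220458984375), (6.062340259552002, 38.60138702392578), 87.40526580810547)
0.315 53 0.2236 side 124 ((460.5157775878906, 372.4400634765625), (125.7711410522461, 38.7374153137207), 89.62199401855469)
0.315 65 0.2243 0.425 49 0.2247
```

View pics/s2c.png

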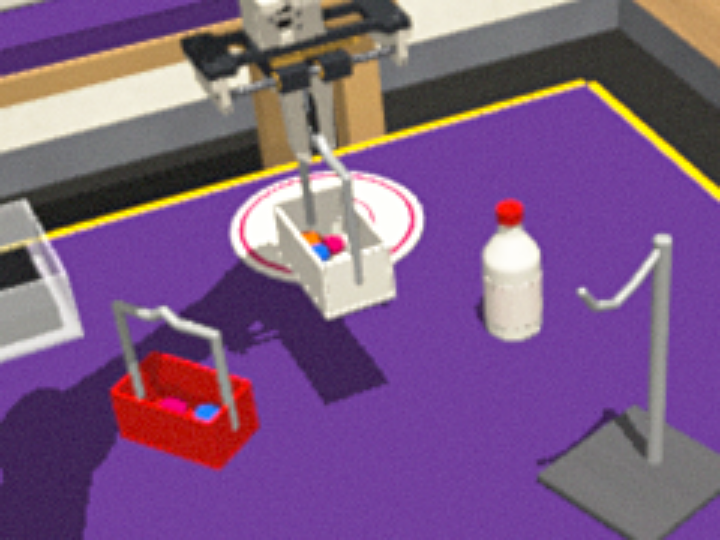

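The caddy is held and looks about level (crop centre, around (330,240)). I check its tilt from the saved clouds.

Run:
```python
from h import *
for n in("top","side"):
    d=np.load(n+"2.npz");P=d["W"].reshape(-1,3)
    b=np.all((P>[.43,.29,.26])&(P<[.49,.40,.31]),axis=1);Q=P[b]
    print(n)
    for yy in np.arange(.305,.40,.01):
        m=abs(Q[:,1]-yy)<.005
        if m.sum():print(round(yy,3),m.sum(),np.round(np.median(Q[m],0)*1000),Q[m,2].max().round(4))
    b=np.all((P>[.40,.29,.185])&(P<[.52,.46,.225]),axis=1);Q=P[b]
    for yy in np.arange(.305,.45,.01):
        m=abs(Q[:,1]-yy)<.005
        if m.sum():print("rim",round(yy,3),m.sum(),np.percentile(Q[m,2],95).round(4),np.round([Q[m,0].min(),Q[m,0].max()],3))
```

```text
top
0.315 35 [457. 315. 284.] 0.2902
0.325 28 [457. 326. 287.] 0.2908
0.335 22 [457. 335. 286.] 0.2902
0.345 27 [457. 345. 287.] 0.2903
0.355 27 [457. 356. 287.] 0.2917
0.365 33 [456. 365. 292.] 0.2986
0.375 24 [456. 374. 294.] 0.3002
0.385 36 [464. 387. 280.] 0.2982
0.395 2 [461. 399. 296.] 0.2983
rim 0.315 134 0.216 [0.422 0.492]
rim 0.325 28 0.2034 [0.422 0.491]
rim 0.335 29 0.2059 [0.422 0.491]
rim 0.345 28 0.2051 [0.421 0.491]
rim 0.355 28 0.2053 [0.421 0.491]
rim 0.365 28 0.2054 [0.421 0.491]
rim 0.375 30 0.206 [0.421 0.491]
rim 0.385 28 0.2047 [0.421 0.491]
rim 0.395 29 0.2057 [0.421 0.491]
rim 0.405 30 0.2057 [0.421 0.49 ]
rim 0.415 14 0.2036 [0.421 0.487]
rim 0.425 6 0.2033 [0.421 0.431]
side
0.315 40 [459. 315. 277.] 0.2887
0.325 7 [458. 324. 288.] 0.2908
0.335 8 [458. 336. 287.] 0.2911
0.345 8 [458. 343. 287.] 0.2918
0.355 10 [458. 354. 287.] 0.2918
0.365 18 [459. 364. 292.] 0.3002
0.375 10 [458. 373. 296.] 0.2985
0.385 112 [453. 387. 292.] 0.3092
0.395 43 [454. 393. 296.] 0.3094
rim 0.305 3 0.2094 [0.433 0.464]
rim 0.315 166 0.2157 [0.424 0.496]
rim 0.325 26 0.214 [0.424 0.495]
rim 0.335 15 0.2056 [0.424 0.492]
rim 0.345 22 0.2042 [0.423 0.496]
rim 0.355 19 0.2057 [0.423 0.493]
rim 0.365 16 0.2042 [0.424 0.493]
rim 0.375 20 0.2065 [0.424 0.494]
rim 0.385 14 0.2044 [0.424 0.494]
rim 0.395 9 0.2047 [0.424 0.428]
rim 0.405 10 0.2046 [0.423 0.427]
rim 0.415 12 0.2146 [0.423 0.49 ]
rim 0.425 128 0.2181 [0.423 0.491]
rim 0.435 32 0.2032 [0.424 0.494]
```

The caddy hangs level (shoulders 0.291, rim 0.205 along its length). Next I move it to the hook and lower it.

Run:
```python
from h import *
rv=down(SY); off=.0257
def tcp(s,znotch): return [*(S+s*ex+off*ey),znotch-.010-HP]
manip.movel(tcp(-.17,.296),frame=rv,velocity=.2);st("pre")
manip.movel(tcp(-.06,.294),velocity=.1);st("in")
c=capture("side");save(c,"side3");cv2.imwrite("pics/s3c.png",cv2.resize(c["pixels"][100:280,230:470,::-1],(720,540)))
```

```text
pre 7.83 [0.4896 0.0933 0.2671] w 0.0087 gf 30.0 F [-0.1 -0.1 -1. ] T [0.05 0.02 0.02]
in 9.07 [0.5941 0.1255 0.2653] w 0.0088 gf 30.0 F [-0.2  0.3 -1.3] T [-0.03  0.05  0.03]
```

View pics/s3c.png

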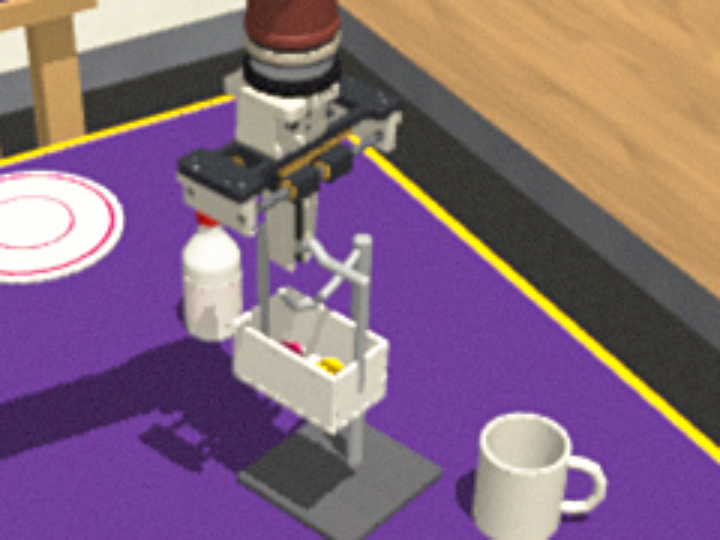

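The hook passes through the handle window under the notch, at crop (310,290). I lower until the hook takes the load.

Run:
```python
from h import *
off=.0257
def tcp(s,z): return [*(S+s*ex+off*ey),z-.010-HP]
manip.movel(tcp(-.06,.253),velocity=.08);f0=st("low")["contact_force"][2]
for z in np.arange(.251,.241,-.002):
    manip.movel(tcp(-.06,z),velocity=.05);o=st(round(z,3))
    if o["contact_force"][2]-f0>1.5: break
c=capture("side");save(c,"side4");cv2.imwrite("pics/s4c.png",cv2.resize(c["pixels"][130:250,290:410,::-1],(500,500)))
```

```text
low 9.79 [0.5948 0.1257 0.2245] w 0.0089 gf 30.0 F [-0.4 -0.2 -2.8] T [-0.01  0.02  0.02]
0.251 10.04 [0.5947 0.1258 0.2226] w 0.0091 gf 30.0 F [-0.2 -0.1 -1.7] T [-0.02  0.01 -0.03]
0.249 10.29 [0.5944 0.1258 0.2201] w 0.0089 gf 30.0 F [-0.3  0.7 -1.5] T [-0.05  0.05  0.02]
0.247 10.54 [0.5944 0.1258 0.218 ] w 0.0091 gf 30.0 F [-0.3 -0.3 -2.1] T [0.03 0.03 0.04]
0.245 10.79 [0.5948 0.1257 0.2163] w 0.0091 gf 30.0 F [ 0.2 -0.5 -1.4] T [-0.04 -0.02 -0.01]
0.243 11.04 [0.5955 0.1255 0.2149] w 0.0086 gf 30.0 F [ 1.5 -0.2  1. ] T [-0.21 -0.18  0.03]
```

View pics/s4c.png

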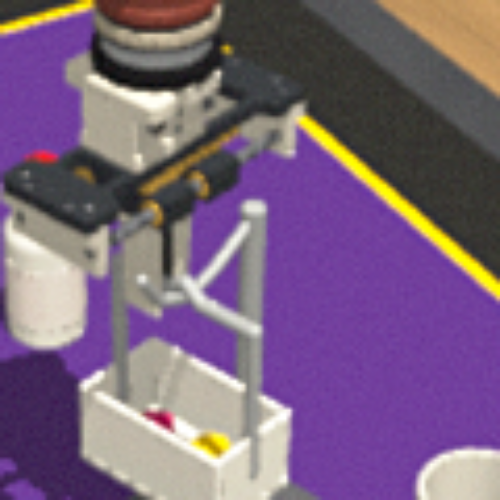

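The notch sits on the hook and the load has transferred. Release, retreat upward, then check.

Run:
```python
from h import *
manip.set_gripper(.03);p=st("open")["ee_pos"]
manip.movel([p[0],p[1],.36],velocity=.15);st("up")
manip.hold(.3)
for n in("side","top"):
    c=capture(n);W=cloud(c);P=W.reshape(-1,3);save(c,n+"5")
    b=np.all((P>[.53,.0,.225])&(P<[.66,.2,.265]),axis=1);Q=P[b]
    u=(Q[:,:2]-S)@ex;v=(Q[:,:2]-S)@ey
    for t in np.arange(-.055,.06,.01):
        m=(abs(v-t)<.005)&(abs(t)>.006)&(u<-.02)
        if m.sum():print(n,round(t,3),m.sum(),np.round([np.median(u[m]),np.median(Q[m,2]),Q[m,2].max()],4))
cv2.imwrite("pics/s5c.png",cv2.resize(cv2.imread("pics/side5.png")[130:280,270:430],(640,600)))
```

```text
open 11.68 [0.5944 0.1258 0.2141] w 0.0299 gf 0.0 F [ 0.7 -0.  -0. ] T [-0.06  0.04  0.02]
up 12.8 [0.5939 0.1258 0.359 ] w 0.0302 gf 0.0 F [-0.3 -0.1 -0.3] T [-0.09  0.06  0.03]
side -0.055 20 [-0.0595  0.234   0.2435]
side -0.045 17 [-0.0593  0.2384  0.2427]
side -0.035 11 [-0.0611  0.2383  0.2413]
side -0.025 16 [-0.0599  0.2384  0.2421]
side -0.015 15 [-0.0602  0.2398  0.2424]
side 0.015 11 [-0.0601  0.2381  0.2403]
side 0.025 6 [-0.0599  0.2397  0.2404]
side 0.035 12 [-0.0603  0.2377  0.241 ]
side 0.045 12 [-0.0609  0.2367  0.2406]
side 0.055 16 [-0.0598  0.2359  0.2388]
top -0.055 20 [-0.0611  0.2361  0.2421]
top -0.045 22 [-0.0605  0.2363  0.2411]
top -0.035 23 [-0.0605  0.2373  0.2413]
top -0.025 23 [-0.0608  0.2386  0.2421]
top -0.015 23 [-0.0612  0.2386  0.2427]
top 0.015 2 [-0.0638  0.2362  0.2385]
```

View pics/s5c.png

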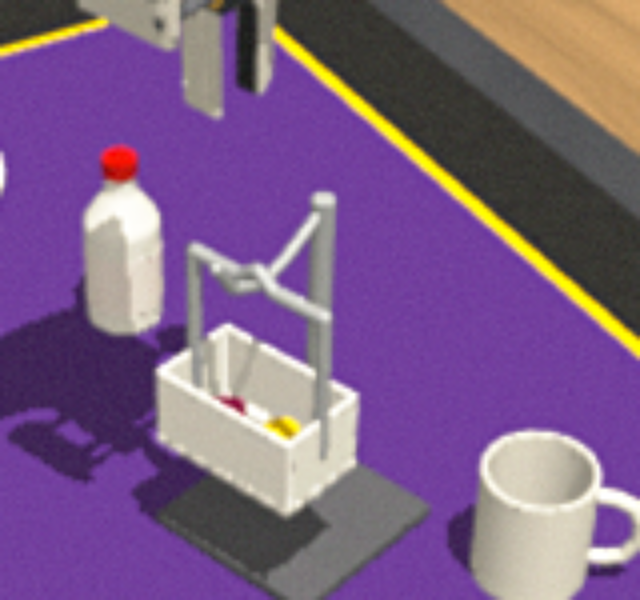

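The caddy hangs level on the hook (bar at u = -60 mm, both shoulders at about 0.24). Next, the marker.

```bash
cat >> h.py <<'E'
M=np.array([.6485,-.1766,.0915]);AZ=3.0
a=np.array([np.cos(AZ)*np.sin(np.radians(35)),np.sin(AZ)*np.sin(np.radians(35)),np.cos(np.radians(35))])
def wellrot(s=1):
    y=s*np.array([-np.sin(AZ),np.cos(AZ),0]);z=-a
    return R.from_matrix(np.c_[np.cross(y,z),y,z]).as_rotvec()
def wt(d,h=.100): return M+(d+h-HP)*a
E
python3 - <<'E'
from h import *
m=np.array([.437,-.3723])
for k in(np.pi/2,-np.pi/2):print(k,np.round(kin.inverse_kinematics([*m,.081],down(k)),2))
for s in(1,-1):
    for d in(.06,-.073):
        q=kin.inverse_kinematics(wt(d),wellrot(s));print(s,d,None if q is None else np.round(q,2))
b,k,q=best([*m,.22],np.pi/2)
manip.reach([*m,.22],down(k));manip.set_gripper(.06);st("above")
c=capture("wrist");W=cloud(c);P=W.reshape(-1,3)
B=np.all((P>[.41,-.40,.117])&(P<[.46,-.345,.135]),axis=1);Q=P[B]
print(B.sum(),Q.min(0) if B.sum() else"",Q.max(0) if B.sum() else"", cv2.minEnclosingCircle((Q[:,:2]*1000).astype(np.float32)) if B.sum() else"")
save(c,"wrist1")
E
```

```text
1.5707963267948966 [ 0.61  0.67  0.1   1.8  -0.1   0.68  2.33]
-1.5707963267948966 [ 0.23  0.78  0.74  1.81 -0.7   0.83 -0.25]
1 0.06 [ 0.31  0.36 -0.02  2.16 -1.34  0.08 -0.11]
1 -0.073 [ 0.53  0.67 -0.39  2.06  2.4   0.22  2.5 ]
-1 0.06 [ 0.47  0.37 -0.24  2.15  0.32  0.02  1.39]
-1 -0.073 [ 0.94  0.95 -1.15  2.04  1.88  0.75  0.09]
above 15.84 [ 0.437  -0.3723  0.22  ] w 0.0601 gf 0.0 F [-0.5  0.6 -0.7] T [-0.    0.15  0.  ]
751 [ 0.42846869 -0.38071408  0.11705339] [ 0.44814552 -0.36112582  0.12735633] ((438.2215576171875, -370.8584289550781), 9.977089881896973)
```

The wrist cloud puts the marker at (0.4382, -0.3709). A tool aligned with the well axis comes close to a singularity, with joint 6 near its limit. I compare grasps tilted relative to the marker.

```bash
cat >> h.py <<'E'
def tool(az,th,s):
    "tool z tilted th from straight down towards azimuth az; closing axis horizontal"
    y=s*np.array([-np.sin(az),np.cos(az),0]);z=np.array([np.cos(az)*np.sin(th),np.sin(az)*np.sin(th),-np.cos(th)])
    return R.from_matrix(np.c_[np.cross(y,z),y,z])
def at(gp,rot): return gp+HP*rot.as_matrix()[:,2]   # TCP for grasp point gp
E
python3 - <<'E'
from h import *
G=np.array([.4382,-.3709,.100]);r=np.radians
for th in(25,15,5):
  for s in(1,-1):
    print("theta",th,"s",s)
    for az in(0,-20,-40):
        t=tool(r(az),r(th-35),s);q=kin.inverse_kinematics(at(G,t),t.as_rotvec());q2=kin.inverse_kinematics(at(G+[0,0,.13],t),t.as_rotvec())
        print(" pick",az,None if q is None else np.round(q,2), None if q2 is None else np.round(q2,2))
    for d in(.05,0,-.04,-.073):
        t=tool(AZ-np.pi,r(th),s);q=kin.inverse_kinematics(at(M+(d+.1)*a,t),t.as_rotvec());print(" ins",d,None if q is None else np.round(q,2))
E
```

```text
theta 25 s 1
 pick 0 [ 1.13  0.92 -0.96  1.66  0.84  1.21  1.47] [ 1.13  0.74 -0.96  1.53  0.64  1.38  1.63]
 pick -20 [0.59 0.73 0.08 1.66 0.   0.92 1.87] [ 0.58  0.58  0.1   1.53 -0.    1.2   1.89]
 pick -40 [ 0.59  0.74  0.14  1.65 -0.12  0.94  1.65] [ 0.56  0.59  0.18  1.52 -0.1   1.22  1.64]
 ins 0.05 [ 0.39  0.4  -0.15  2.01  0.04  0.3   1.66]
 ins 0 [ 0.37  0.5  -0.15  1.98  0.11  0.23  1.59]
 ins -0.04 [ 0.35  0.58 -0.13  1.95  0.14  0.18  1.55]
 ins -0.073 [ 0.34  0.64 -0.12  1.92  0.16  0.15  1.53]
theta 25 s -1
 pick 0 [ 0.16  0.87  0.82  1.69 -0.57  0.99 -0.4 ] [ 0.11  0.72  0.92  1.57 -0.44  1.24 -0.47]
 pick -20 [ 0.16  0.9   0.89  1.67 -0.65  1.08 -0.66] [ 0.12  0.76  0.99  1.54 -0.53  1.32 -0.74]
 pick -40 [ 0.17  0.93  0.95  1.66 -0.75  1.16 -0.91] [ 0.13  0.8   1.06  1.53 -0.62  1.39 -1.  ]
 ins 0.05 [-0.23  0.48  0.74  2.03 -0.99  0.5  -0.5 ]
 ins 0 [-0.15  0.56  0.62  2.   -1.11  0.44 -0.41]
 ins -0.04 [-0.08  0.63  0.53  1.97 -1.19  0.4  -0.35]
 ins -0.073 [-0.04  0.68  0.46  1.94 -1.24  0.36 -0.3 ]
theta 15 s 1
 pick 0 [ 1.06  0.99 -0.96  1.54  0.84  1.44  1.46]
[... 1291 characters left out ...]
0.05  0.83  1.72]
 ins 0 [ 0.23  0.59  0.03  1.69 -0.03  0.78  1.7 ]
 ins -0.04 [ 0.24  0.66  0.01  1.65 -0.02  0.74  1.69]
 ins -0.073 [ 0.24  0.72  0.    1.62 -0.02  0.72  1.68]
theta 5 s -1
 pick 0 [ 0.11  1.04  0.89  1.46 -0.37  1.31 -0.58] [ 0.1   0.89  0.93  1.35 -0.26  1.52 -0.58]
 pick -20 [ 0.19  1.08  0.91  1.38 -0.49  1.47 -0.8 ] [ 0.18  0.94  0.96  1.27 -0.39  1.68 -0.81]
 pick -40 [ 0.26  1.1   0.94  1.36 -0.62  1.59 -1.02] [ 0.25  0.96  1.01  1.25 -0.54  1.79 -1.05]
 ins 0.05 [-0.29  0.65  0.92  1.74 -0.66  0.99 -0.85]
 ins 0 [-0.25  0.73  0.87  1.7  -0.72  0.95 -0.83]
 ins -0.04 [-0.22  0.8   0.83  1.67 -0.76  0.92 -0.82]
 ins -0.073 [-0.2   0.85  0.8   1.63 -0.79  0.91 -0.81]
```

I use θ = 15°, s = 1 and a pick azimuth of -20°.

Run:
```python
from h import *
r=np.radians
G=np.array([.4382,-.3715,.100]);t=tool(r(-20),r(-20),1);rv=t.as_rotvec()
manip.reach(at(G+[0,0,.09],t),rv);st("above")
manip.movel(at(G,t),velocity=.1);st("at")
manip.set_gripper(0);st("closed")
manip.movel(at(G+[0,0,.13],t),velocity=.12);st("lift")
t2=tool(AZ-np.pi,r(15),1)
manip.reach(at(M+(.045+.1)*a,t2),t2.as_rotvec());st("pre");manip.hold(.3)
from scipy.optimize import least_squares
Q=[]
for n in("side","top"):
    c=capture(n);W=cloud(c);np.savez(n+"6.npz",W=W,**c);save(c,n+"6")
    P=W.reshape(-1,3);v=P-M;s=v@a;rr=np.linalg.norm(v-np.outer(s,a),axis=1)
    C=c["pixels"].reshape(-1,3).astype(int)
    b=(s>.045)&(s<.085)&(rr<.03)&(C[:,0]-C[:,1]>60);print(n,"cap pts",b.sum());q=P[b]
    def f(p): # axis point offset (2) & tilt (2) of 11 mm cylinder
        ax=np.array([p[2],p[3],1.]);ax/=np.linalg.norm(ax);w=q-(M+.065*a)-[p[0],p[1],0]
        return np.linalg.norm(np.cross(w,ax),axis=1)-.011
    o=least_squares(f,[0,0,a[0]/a[2],a[1]/a[2]],loss="soft_l1",f_scale=.002);print(o.x.round(4),"want",(a[:2]/a[2]).round(3), "low end",((q-M)@a).min())
I=cv2.imread("pics/side6.png");cv2.imwrite("pics/s6c.png",cv2.resize(I[220:370,340:500],(640,600)))
```

```text
above 17.82 [ 0.4321 -0.3693  0.1723] w 0.0601 gf 0.0 F [-0.3 -0.1 -0.2] T [-0.15 -0.29  0.04]
at 18.87 [ 0.4326 -0.3697  0.083 ] w 0.0601 gf 0.0 F [-0.2 -0.  -0.2] T [-0.16 -0.31 -0.02]
closed 19.59 [ 0.4322 -0.3693  0.0824] w 0.0194 gf 30.0 F [-0.   0.1  1.3] T [-0.13 -0.27  0.07]
lift 20.82 [ 0.4318 -0.3689  0.2115] w 0.0192 gf 30.0 F [1.  0.5 0.4] T [-0.16 -0.35  0.02]
pre 21.79 [ 0.5708 -0.1673  0.192 ] w 0.0191 gf 30.0 F [-0.1 -0.6 -0.4] T [0.05 0.25 0.03]
side cap pts 96
[ 0.0011 -0.0014 -0.6882  0.1232] want [-0.693  0.099] low end 0.0465826095432647
top cap pts 44
[-0.0024 -0.0016 -0.6795  0.1248] want [-0.693  0.099] low end 0.04724138756322514
```

View pics/s6c.png

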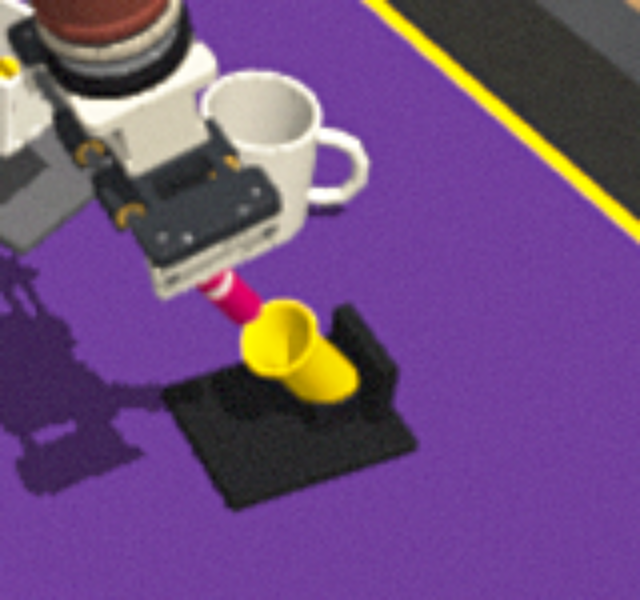

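The marker's cap, at crop (235,300), points into the well mouth and its axis is within about 2 mm and 1.5°. I insert it step by step, watching the force.

Run:
```python
from h import *
t2=tool(AZ-np.pi,np.radians(15),1);c=np.array([.0005,.0012,0])
f0=st("start")["contact_force"]
for d in(0,-.02,-.035,-.05,-.06,-.066,-.07,-.072,-.074,-.076,-.078):
    manip.movel(at(M+c+(d+.1)*a,t2),velocity=.06);o=st(d);f=o["contact_force"]-f0
    print("  axial",round(f@a,1),"lat",np.round(f-(f@a)*a,1))
    if np.linalg.norm(f)>8:break
```

```text
start 22.19 [ 0.571  -0.1661  0.192 ] w 0.0195 gf 30.0 F [-1.   0.1  0. ] T [0.05 0.26 0.07]
0 23.09 [ 0.597  -0.1681  0.1554] w 0.0192 gf 30.0 F [ 0.5  0.1 -0.2] T [0.01 0.22 0.  ]
  axial -1.1 lat [1.  0.1 0.7]
-0.02 23.57 [ 0.6083 -0.1695  0.1383] w 0.0196 gf 30.0 F [-0.   0.5 -0.9] T [0.04 0.27 0.06]
  axial -1.3 lat [0.2 0.4 0.1]
-0.035 23.98 [ 0.6168 -0.1707  0.126 ] w 0.0192 gf 30.0 F [-1.1 -0.7 -0.4] T [0.08 0.25 0.01]
  axial -0.4 lat [-0.3 -0.8 -0.1]
-0.05 24.38 [ 0.6253 -0.1719  0.1137] w 0.0194 gf 30.0 F [ 1.1 -0.4 -0.1] T [-0.01  0.26 -0.02]
  axial -1.4 lat [ 1.4 -0.4  1. ]
-0.06 24.69 [ 0.631  -0.1727  0.1056] w 0.0194 gf 30.0 F [-0.5 -0.6 -0.3] T [ 0.03  0.31 -0.03]
  axial -0.7 lat [ 0.2 -0.7  0.2]
-0.066 24.94 [ 0.6357 -0.1738  0.1029] w 0.019 gf 30.0 F [-2.3  0.5  5.4] T [0.11 0.21 0.05]
  axial 5.2 lat [ 1.6 -0.   1.1]
-0.07 25.19 [ 0.6366 -0.1739  0.1014] w 0.0195 gf 30.0 F [-9.8  1.8 17.6] T [0.39 1.25 0.04]
  axial 19.5 lat [2.3 0.1 1.6]
```

Contact came at d ≈ -0.065, against -0.073 expected. I release, back off along the tool axis and measure how far the marker sticks out.

```bash
cat > chk.py <<'E'
from fit import *
import sys
tag=sys.argv[1];Y=[];B=[]
poly=np.array([[18,0],[18,62],[25,78],[21,78],[14,62],[14,5],[0,5]])/1000
for n in("side","top"):
    c=capture(n);W=cloud(c);save(c,n+tag);P=W.reshape(-1,3);C=c["pixels"].reshape(-1,3).astype(int)
    v=P-M;s=v@a;rr=np.linalg.norm(v-np.outer(s,a),axis=1)
    w=(rr<.018)&(s>.01)&(s<.12)&(np.ptp(C,axis=1)<60);q=P[w]
    y=box(W,[.6,-.24,.02],[.75,-.12,.12])&(C[:,0]-C[:,2]>60)&(C[:,1]-C[:,2]>40)
    print(n,"white",w.sum(),"top s pct",np.percentile(s[w],[50,90,97,100]).round(4),"magenta>mouth",((rr<.02)&(s>-.01)&(s<.1)&(C[:,0]-C[:,1]>80)&(C[:,2]-C[:,1]>30)).sum())
    def f(p):
        ax=np.array([p[2],p[3],1.]);ax/=np.linalg.norm(ax);u=q-(M+.03*a)-[p[0],p[1],0];h=u@ax
        return np.minimum(abs(np.linalg.norm(np.cross(u,ax),axis=1)-.010),abs(h-p[4]))
    o=least_squares(f,[0,0,a[0]/a[2],a[1]/a[2],.03],loss="soft_l1",f_scale=.002);print(" marker",o.x.round(4),"top s",.03+o.x[4], "tilt",np.degrees(np.arctan(np.hypot(*o.x[2:4]))))
I=cv2.imread(f"pics/side{tag}.png");cv2.imwrite(f"pics/s{tag}c.png",cv2.resize(I[240:360,350:480],(650,600)))
E
python3 - <<'E'
from h import *
manip.set_gripper(.045);o=st("open")
t2=tool(AZ-np.pi,np.radians(15),1)
p=np.array(o["ee_pos"]);manip.movel(p-.13*t2.as_matrix()[:,2],velocity=.15);st("back");manip.hold(.3)
E
python3 chk.py 7
```

```text
open 25.83 [ 0.6367 -0.1736  0.0976] w 0.045 gf 0.0 F [-0.7 -0.5 -0.2] T [0.07 0.25 0.08]
back 26.85 [ 0.6029 -0.1687  0.2222] w 0.045 gf 0.0 F [-0.8  0.9  0.7] T [ 0.02  0.25 -0.03]
side white 143 top s pct [0.046  0.0607 0.062  0.0641] magenta>mouth 8
 marker [ 4.800e-03 -2.000e-04 -6.968e-01  1.150e-01  3.250e-02] top s 0.0624746505223041 tilt 35.232631584533266Traceback (most recent call last):
  File "chk.py", line 10, in <module>
    print(n,"white",w.sum(),"top s pct",np.percentile(s[w],[50,90,97,100]).round(4),"magenta>mouth",((rr<.02)&(s>-.01)&(s<.1)&(C[:,0]-C[:,1]>80)&(C[:,2]-C[:,1]>30)).sum())
                                        ~~~~~~~~~~~~~^^^^^^^^^^^^^^^^^^^^^
    return _quantile_unchecked(
        a, q, axis, out, overwrite_input, method, keepdims, weights)
    return _ureduce(a,
                    func=_quantile_ureduce_func,
    ...<5 lines>...
                    overwrite_input=overwrite_input,
                    method=method)
    r = func(a, **kwargs)
    result = _quantile(arr,
                       quantiles=q,
    ...<2 lines>...
                       out=out,
                       weights=wgt)
    slices_having_nans = np.isnan(arr[-1, ...])
                                  ~~~^^^^^^^^^
IndexError: index -1 is out of bounds for axis 0 with size 0
```

Run:
```python
from fit import *
poly=np.array([[18,0],[18,62],[25,78],[21,78],[14,62],[14,5],[0,5]])/1000
def axis(p): 
    x=np.array([p[3],p[4],1.]);return x/np.linalg.norm(x)
for n in("side","wrist"):
    c=capture(n);W=cloud(c);save(c,n+"8");P=W.reshape(-1,3);C=c["pixels"].reshape(-1,3).astype(int)
    y=box(W,[.6,-.24,.02],[.75,-.12,.12])&(C[:,0]-C[:,2]>60)&(C[:,1]-C[:,2]>40)
    Y=P[y]
    if y.sum()<50: print(n,"few",y.sum());continue
    def fw(p):
        ax=axis(p);v=Y-p[:3];h=v@ax;return segd(np.c_[np.linalg.norm(v-np.outer(h,ax),axis=1),h+.078],poly)
    o=least_squares(fw,[*M,*(a[:2]/a[2])],loss="soft_l1",f_scale=.001);ax=axis(o.x);h=(Y-o.x[:3])@ax
    print(n,y.sum(),"mouth",o.x.round(4),"tilt",np.degrees(np.arccos(ax[2])),"res",np.median(fw(o.x)),"h pct",np.percentile(h,[1,50,95,99]).round(4))
    v=P-o.x[:3];s=v@ax;rr=np.linalg.norm(v-np.outer(s,ax),axis=1)
    w=(rr<.018)&(s>.003)&(s<.12)&(np.ptp(C,axis=1)<70)
    m=(rr<.02)&(s>-.02)&(s<.1)&(C[:,0]-C[:,1]>60)&(C[:,2]-C[:,1]>10)
    if w.sum():print("  white",w.sum(),np.percentile(s[w],[1,50,95,99]).round(4),"magenta",m.sum(),np.percentile(s[m],[1,50,99]).round(4) if m.sum() else "")
A=cv2.imread("pics/side8.png")[250:350,360:460];B=cv2.imread("pics/wrist8.png")
cv2.imwrite("pics/c8.png",np.hstack([cv2.resize(A,(400,480)),cv2.resize(B,(400,300))[:0] if 0 else cv2.resize(B[:, 80:560],(400,480))]))
```

```text
side 347 mouth [ 0.6511 -0.1763  0.0916 -0.6672  0.0981] tilt 33.99312753324202 res 0.0009267968295178508 h pct [-0.0822 -0.0252 -0.0002  0.0022]
  white 157 [0.0041 0.0439 0.0626 0.0643] magenta 18 [-0.0138 -0.0088 -0.0024]
wrist 2307 mouth [ 0.6499 -0.1739  0.0903 -0.7539  0.1178] tilt 37.34557272077981 res 0.00036365672723682584 h pct [-0.0804 -0.0034  0.0007  0.0015]
  white 847 [0.0138 0.0616 0.0628 0.0632] magenta 28 [-0.0145 -0.0038  0.0054]
```

View pics/c8.png

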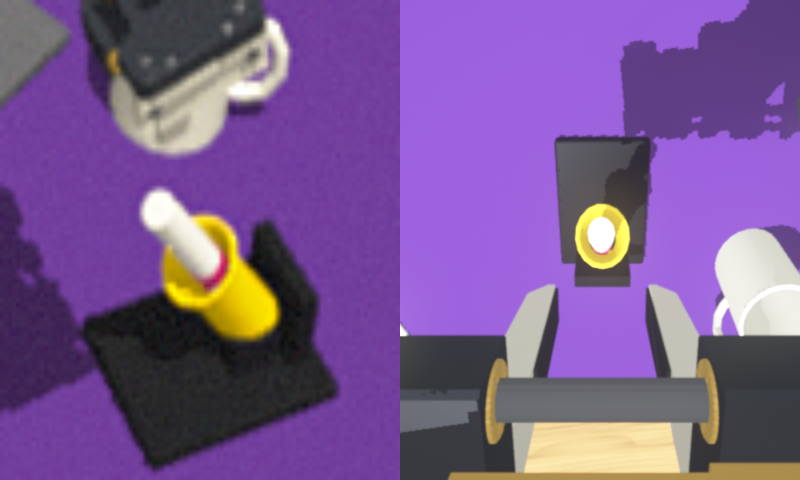

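Side by side (left side view, right wrist view): the marker is in the well but stands 62.8 mm proud of the rim where 52 mm is right. Its cap end leans against the upper wall, so it is jammed about 10 mm short. I regrip, draw it out a little, shift it off that wall and push again.

Run:
```python
from h import *
t2=tool(AZ-np.pi,np.radians(15),1);h=-np.array([np.cos(AZ),np.sin(AZ),0]);n1=.819*h+.574*np.array([0,0,1])
am=np.array([-.697,.115,1]);am/=np.linalg.norm(am)
g=np.array([.632,-.1737,.1222])
manip.movel(at(g,t2),velocity=.12);st("at")
manip.set_gripper(0);st("grip")
manip.movel(at(g+.012*am,t2),velocity=.06);st("out")
g2=g+.012*am-.0025*n1+[0,.001,0]
manip.movel(at(g2,t2),velocity=.04);f0=st("shift")["contact_force"]
for k in(.006,.012,.015,.018,.020,.022,.024):
    manip.movel(at(g2-k*a,t2),velocity=.04);o=st(k);f=o["contact_force"]-f0
    print("  axial",round(f@a,1),"n1",round(f@n1,1),"y",round(f[1],1))
    if np.linalg.norm(f)>9:break
```

```text
at 28.53 [ 0.6373 -0.1746  0.105 ] w 0.045 gf 0.0 F [0.1 0.5 0.6] T [0.08 0.25 0.06]
grip 29.07 [ 0.6369 -0.1741  0.1044] w 0.0191 gf 30.0 F [-0.8  1.   2.7] T [0.27 0.39 0.02]
out 29.42 [ 0.6298 -0.1734  0.1142] w 0.0195 gf 30.0 F [-0.6  1.  -0.4] T [ 0.07  0.29 -0.04]
shift 29.67 [ 0.6277 -0.1718  0.1121] w 0.0195 gf 30.0 F [ 1.  -0.   0.5] T [ 0.04  0.29 -0.01]
0.006 29.97 [ 0.6314 -0.1724  0.107 ] w 0.0197 gf 30.0 F [-0.2  1.  -0.2] T [0.05 0.27 0.02]
  axial 0.2 n1 -1.4 y 1.0
0.012 30.27 [ 0.6357 -0.1733  0.104 ] w 0.0193 gf 30.0 F [-2.4  0.8  5.7] T [0.07 0.36 0.07]
  axial 6.3 n1 0.2 y 0.8
0.015 30.52 [ 0.6368 -0.1736  0.1029] w 0.0195 gf 30.0 F [-8.1  1.6 14.1] T [ 0.21  0.83 -0.06]
  axial 16.4 n1 0.3 y 1.6
```

It stops at the same depth again, with a purely axial force. From the first images I check what lies inside the well.

Run:
```python
from h import *
m=np.array([.650,-.1755,.091])
for n in("side","top"):
    d=np.load(n+".npz");P=d["W"].reshape(-1,3);C=d["pixels"].reshape(-1,3)
    v=P-m;s=v@a;p=v-np.outer(s,a);rr=np.linalg.norm(p,axis=1)
    b=(rr<.0155)&(s<.01)&(s>-.09)
    h=-np.array([np.cos(AZ),np.sin(AZ),0]);n1=.819*h+.574*np.array([0,0,1])
    i=np.where(b)[0];i=i[np.argsort(s[i])][:14]
    print(n,b.sum());
    for j in i:print("  s",round(s[j]*1e3),"n1",round(p[j]@n1*1e3),"y",round(p[j][1]*1e3),C[j],(j%640,j//640))
o=st("now")
q=manip.get_obs()["qpos"];print(np.round(q,3))
```

```text
side 108
  s -88 n1 11 y -10 [65 56 27] (np.int64(429), np.int64(317))
  s -88 n1 13 y -8 [123 100   4] (np.int64(429), np.int64(316))
  s -61 n1 -3 y -14 [221 179   0] (np.int64(421), np.int64(318))
  s -55 n1 -4 y 15 [210 170   0] (np.int64(414), np.int64(309))
  s -54 n1 3 y 15 [227 185   0] (np.int64(416), np.int64(307))
  s -52 n1 -1 y 13 [221 178   0] (np.int64(415), np.int64(308))
  s -50 n1 1 y 14 [183 149   0] (np.int64(415), np.int64(307))
  s -50 n1 -2 y 14 [178 149   0] (np.int64(414), np.int64(308))
  s -49 n1 -7 y 11 [220 175   0] (np.int64(413), np.int64(310))
  s -49 n1 -6 y 13 [180 145   0] (np.int64(413), np.int64(309))
  s -47 n1 5 y 12 [197 156   0] (np.int64(416), np.int64(306))
  s -46 n1 -4 y 13 [176 141   0] (np.int64(413), np.int64(308))
  s -46 n1 -7 y 13 [181 147   0] (np.int64(412), np.int64(309))
  s -45 n1 7 y 13 [175 142   0] (np.int64(416), np.int64(305))
top 103
  s -89 n1 9 y -14 [47 42 21] (np.int64(399), np.int64(182))
  s -88 n1 8 y 11 [34 31 21] (np.int64(389), np.int64(181))
  s -82 n1 13 y 4 [14 12 22] (np.int64(392), np.int64(180))
  s -80 n1 14 y -8 [148 124  12] (np.int64(397), np.int64(181))
  s -79 n1 8 y 12 [95 82 22] (np.int64(389), np.int64(182))
  s -79 n1 15 y 2 [35 28 20] (np.int64(393), np.int64(180))
  s -76 n1 15 y -5 [204 173  20] (np.int64(396), np.int64(181))
  s -70 n1 13 y 5 [185 157  14] (np.int64(392), np.int64(182))
  s -70 n1 13 y 0 [206 177  20] (np.int64(394), np.int64(182))
  s -70 n1 -9 y -6 [88 76 21] (np.int64(396), np.int64(191))
  s -69 n1 13 y 3 [196 169  19] (np.int64(393), np.int64(182))
  s -67 n1 -10 y -9 [24 25 22] (np.int64(397), np.int64(192))
  s -67 n1 -12 y 1 [28 27 24] (np.int64(393), np.int64(192))
  s -66 n1 -12 y 3 [22 18 26] (np.int64(392), np.int64(192))
now 30.52 [ 0.6368 -0.1736  0.1029] w 0.0195 gf 30.0 F [-8.1  1.6 14.1] T [ 0.21  0.83 -0.06]
[ 0.272  0.653 -0.041  1.777 -0.002  0.449  1.673]
```

```bash
python3 - <<'E'
from h import *
t2=tool(AZ-np.pi,np.radians(15),1)
o=st("now");p0=np.array(o["ee_pos"])
am=np.array([-.697,.115,1]);am/=np.linalg.norm(am)
h=-np.array([np.cos(AZ),np.sin(AZ),0]);n1=.819*h+.574*np.array([0,0,1])
g2=np.array([.632,-.1737,.1222])+.012*am-.0025*n1+[0,.001,0]
for k in(.018,.021,.024):
    manip.movel(at(g2-k*a,t2),velocity=.04);o=st(k);f=o["contact_force"];print("  axial",round(f@a,1),"moved",np.round((o["ee_pos"]-p0)@a*1e3,1))
    if f@a>32:break
E
python3 - <<'E'
import sys;sys.path.insert(0,".")
from h import *
c=capture("side");W=cloud(c);save(c,"side9");P=W.reshape(-1,3);C=c["pixels"].reshape(-1,3).astype(int)
m=np.array([.651,-.1763,.0916]);v=P-m;s=v@a;rr=np.linalg.norm(v-np.outer(s,a),axis=1)
b=(rr<.018)&(s>-.03)&(s<.1)&(C[:,0]-C[:,1]>60)&(C[:,2]-C[:,1]>10);print("magenta s",b.sum(),np.percentile(s[b],[5,50,95]).round(4) if b.sum() else "")
I=cv2.imread("pics/side9.png");cv2.imwrite("pics/s9c.png",cv2.resize(I[250:350,360:460],(600,600),interpolation=cv2.INTER_CUBIC))
E
```

```text
now 30.52 [ 0.6368 -0.1736  0.1029] w 0.0195 gf 30.0 F [-8.1  1.6 14.1] T [ 0.21  0.83 -0.06]
0.018 30.77 [ 0.637  -0.1737  0.1011] w 0.0195 gf 30.0 F [-12.7   1.9  21.3] T [0.38 1.64 0.06]
  axial 24.8 moved -1.6
0.021 31.02 [ 0.6378 -0.1738  0.0994] w 0.0193 gf 30.0 F [-17.4   3.7  27.9] T [0.56 2.18 0.13]
  axial 33.0 moved -3.5
magenta s 0
```

```bash
cat > meas.py <<'E'
from fit import *
def meas(tag,cams=("side","wrist")):
  m0=np.array([.6505,-.1755,.0912])
  for n in cams:
    c=capture(n);W=cloud(c);save(c,n+tag);P=W.reshape(-1,3);C=c["pixels"].reshape(-1,3).astype(int)
    np.savez(n+tag+".npz",W=W,**c)
    v=P-m0;s=v@a;rr=np.linalg.norm(v-np.outer(s,a),axis=1)
    w=(rr<.022)&(s>.005)&(s<.12)&(np.ptp(C,axis=1)<70)
    m=(rr<.022)&(s>-.03)&(s<.1)&(C[:,0]-C[:,1]>60)&(C[:,2]-C[:,1]>10)
    print(n,"white",w.sum(),np.percentile(s[w],[1,50,95,99]).round(4) if w.sum() else "","magenta",m.sum(),np.percentile(s[m],[1,50,99]).round(4) if m.sum() else "")
    q=P[w]
    if w.sum()<20: continue
    def f(p):
        ax=np.array([p[2],p[3],1.]);ax/=np.linalg.norm(ax);u=q-(m0+.03*a)-[p[0],p[1],0];h=u@ax
        return np.minimum(abs(np.linalg.norm(np.cross(u,ax),axis=1)-.010),abs(h-p[4]))
    o=least_squares(f,[0,0,a[0]/a[2],a[1]/a[2],np.percentile((q-m0-.03*a)@a,98)],loss="soft_l1",f_scale=.001)
    ax=np.array([*o.x[2:4],1]);ax/=np.linalg.norm(ax);top=m0+.03*a+[o.x[0],o.x[1],0]+o.x[4]*ax
    print("  top",top.round(4),"axis",ax.round(3),"top s",((top-m0)@a).round(4),"tilt",np.degrees(np.arccos(ax[2])).round(1),"end",(top-.125*ax).round(4))
E
python3 - <<'E'
from h import *
manip.set_gripper(.045);o=st("open")
t2=tool(AZ-np.pi,np.radians(15),1)
manip.movel(np.array(o["ee_pos"])-.11*t2.as_matrix()[:,2],velocity=.18);st("back");manip.hold(.2)
from meas import meas;meas("10")
E
```

```text
open 31.71 [ 0.6399 -0.1737  0.0948] w 0.0448 gf 0.0 F [0.2 0.5 0. ] T [0.05 0.28 0.04]
back 32.47 [ 0.6111 -0.1694  0.2002] w 0.0448 gf 0.0 F [-0.4 -0.8 -0. ] T [ 0.08  0.25 -0.06]
side white 161 [0.0053 0.0435 0.063  0.0638] magenta 24 [-0.0141 -0.0089 -0.0008]
  top [ 0.6041 -0.1683  0.1324] axis [-0.674  0.105  0.731] top s 0.0607 tilt 43.0 end [ 0.6883 -0.1814  0.041 ]
wrist white 1307 [0.0074 0.061  0.0631 0.0637] magenta 215 [-0.0297 -0.02    0.0002]
  top [ 0.6153 -0.1694  0.1445] axis [-0.671  0.106  0.734] top s 0.0641 tilt 42.8 end [ 0.6992 -0.1827  0.0528]
```

The marker still protrudes 63 mm. The stop is purely axial and repeats, so something may lie at the bottom of the well. I work out the wrist-camera geometry so I can look inside with the marker lifted out.

Run:
```python
from h import *
d=np.load("wrist10.npz");o=manip.get_obs()
Rc=cv2.Rodrigues(d["rvec"].astype(float))[0];cc=-Rc.T@d["tvec"].ravel()
Rt=R.from_rotvec(o["ee_rot"]).as_matrix()
print("cam in tool",Rt.T@(cc-o["ee_pos"]),"axes (cols x,y,z)\n",(Rt.T@Rc.T).round(3),d["camera_matrix"][0,0],d["camera_matrix"][:2,2])
co=Rt.T@(cc-o["ee_pos"]);cf=(Rt.T@Rc.T)[:,2]
m0=np.array([.6505,-.1755,.0912]);r=np.radians
# camera on the well axis, L from the mouth; any tool tilt: well must be within the view
for s in(1,-1):
  for th in(35,25,15,5):
    for L in(.12,.16,.2,.25,.3):
      t=tool(AZ-np.pi,r(th),s);T=t.as_matrix();p=m0+L*a-T@co
      v=(T@(Rt.T@Rc.T)).T@(m0-(m0+L*a));u=v/v[2]*d["camera_matrix"][0,0]
      q=kin.inverse_kinematics(p,t.as_rotvec())
      if q is not None:print(s,th,L,p.round(3),"px offs",u[:2].round(),"z",v[2].round(3),np.round(q,2))
```

```text
cam in tool [ 0.07860634  0.0011848  -0.16591095] axes (cols x,y,z)
 [[ 0.001 -0.959 -0.283]
 [ 1.     0.001 -0.001]
 [ 0.001 -0.283  0.959]] 421.4431491156703 [322.07433864 237.30074415]
1 35 0.12 [ 0.74  -0.189  0.099] px offs [   0. -124.] z 0.115 [ 0.38  0.74 -0.21  1.79  1.46  0.07  0.26]
1 35 0.16 [ 0.717 -0.186  0.131] px offs [   0. -124.] z 0.153 [ 0.32  0.66 -0.11  1.84 -0.03  0.04  1.71]
1 35 0.2 [ 0.695 -0.183  0.164] px offs [   0. -124.] z 0.192 [ 0.33  0.59 -0.11  1.88 -0.04  0.07  1.72]
1 35 0.25 [ 0.666 -0.179  0.205] px offs [   0. -124.] z 0.24 [ 0.35  0.49 -0.13  1.91 -0.05  0.13  1.73]
1 35 0.3 [ 0.638 -0.175  0.246] px offs [   0. -124.] z 0.288 [ 0.37  0.4  -0.14  1.94 -0.07  0.21  1.75]
1 25 0.12 [ 0.722 -0.187  0.072] px offs [  0. -48.] z 0.119 [ 0.28  0.76 -0.06  1.71 -0.01  0.24  1.68]
1 25 0.16 [ 0.699 -0.184  0.105] px offs [  0. -48.] z 0.159 [ 0.28  0.69 -0.06  1.75 -0.02  0.26  1.69]
1 25 0.2 [ 0.677 -0.18   0.138] px offs [  0. -48.] z 0.199 [ 0.29  0.62 -0.07  1.79 -0.02  0.3   1.69]
1 25 0.25 [ 0.648 -0.176  0.179] px offs [  0. -48.] z 0.248 [ 0.3
[... 2613 characters left out ...]
1. -311.] z 0.201 [-0.42  0.72  1.13  2.21 -1.3   0.77 -0.12]
-1 15 0.3 [ 0.448 -0.145  0.156] px offs [   1. -311.] z 0.241 [-0.46  0.57  1.13  2.23 -1.1   0.69 -0.27]
-1 5 0.12 [ 0.519 -0.156  0.017] px offs [   1. -443.] z 0.083 [-0.37  1.04  1.13  2.02 -1.31  0.96 -0.24]
-1 5 0.16 [ 0.497 -0.152  0.05 ] px offs [   1. -443.] z 0.11 [-0.38  0.95  1.13  2.06 -1.23  0.93 -0.26]
-1 5 0.2 [ 0.474 -0.149  0.083] px offs [   1. -443.] z 0.138 [-0.4   0.84  1.13  2.1  -1.13  0.89 -0.3 ]
-1 5 0.25 [ 0.445 -0.145  0.124] px offs [   1. -443.] z 0.172 [-0.42  0.71  1.13  2.14 -0.98  0.84 -0.4 ]
-1 5 0.3 [ 0.417 -0.141  0.165] px offs [   1. -443.] z 0.207 [-0.47  0.56  1.14  2.16 -0.79  0.81 -0.54]
```

Run:
```python
from h import *
t2=tool(AZ-np.pi,np.radians(15),1);g=np.array([.632,-.173,.124])
manip.movel(at(g,t2),velocity=.15);manip.set_gripper(0);st("grip")
manip.movel(at(g+.075*a,t2),velocity=.15);st("out")
manip.movel(np.array([.598,-.169,.197])+[0,.014,0],velocity=.1);st("view");manip.hold(.2)
c=capture("wrist");W=cloud(c);np.savez("wrist11.npz",W=W,**c);save(c,"wrist11")
c2=capture("side");np.savez("side11.npz",W=cloud(c2),**c2)
m0=np.array([.6505,-.1755,.0912]);P=W.reshape(-1,3);C=c["pixels"].reshape(-1,3)
v=P-m0;s=v@a;p=v-np.outer(s,a);rr=np.linalg.norm(p,axis=1)
for lo in(0,.004,.008,.012):
    b=(rr>=lo)&(rr<lo+.004)&(s<.01)&(s>-.1)
    print(lo,b.sum(),np.percentile(s[b],[2,25,50,75]).round(4) if b.sum() else"",np.median(C[b],0) if b.sum() else "")
I=cv2.imread("pics/wrist11.png");cv2.imwrite("pics/w11c.png",np.vstack([cv2.resize(I,(533,400))[:, :],]) if 0 else cv2.resize(I[120:400,180:460],(600,600),interpolation=cv2.INTER_CUBIC))
```

```text
grip 34.17 [ 0.6369 -0.1737  0.1062] w 0.0161 gf 30.0 F [-0.6  0.2  1.9] T [ 0.07  0.37 -0.  ]
out 34.83 [ 0.5942 -0.1675  0.167 ] w 0.0161 gf 28.9 F [ 0.   0.1 -1. ] T [ 0.09  0.26 -0.05]
view 35.3 [ 0.5979 -0.1548  0.1964] w 0.0163 gf 28.9 F [ 0.7 -0.4 -1.3] T [0.02 0.25 0.03]
0 0  
0.004 0  
0.008 62 [-0.0689 -0.0642 -0.0608 -0.035 ] [194. 181. 112.]
0.012 414 [-0.0643 -0.0365 -0.0149 -0.0118] [215. 187.  69.]
```

View pics/w11c.png

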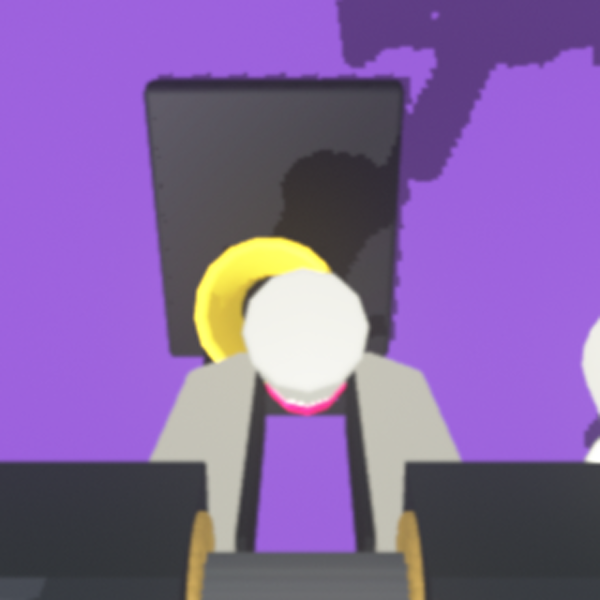

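The held marker covers most of the well, at crop (305,330). A dark sliver inside the well shows at about (258,290), so I read those pixels.

Run:
```python
from h import *
d=np.load("wrist11.npz");W=d["W"];C=d["pixels"];z=d["range_z"]
m0=np.array([.6505,-.1755,.0912])
for r in range(242,276,3):
    row=[]
    for c in range(284,310,3):
        s=(W[r,c]-m0)@a;p=(W[r,c]-m0)-s*a
        row.append(f"{s*1e3:4.0f}/{np.linalg.norm(p)*1e3:2.0f}:{C[r,c][0]},{C[r,c][1]},{C[r,c][2]}")
    print(r," ".join(row))
```

```text
242   -0/22:255,255,110   -0/21:255,254,96   -2/20:255,251,87   -5/20:255,252,88   -7/19:255,252,88   -7/18:255,252,89  -10/18:255,253,90  -10/18:255,254,92   -9/18:255,254,94
245    0/21:255,253,91   -3/20:254,248,84   -6/19:254,247,84   -7/18:254,247,84  -11/17:254,248,83  -12/16:254,249,84  -13/16:255,251,86  -14/16:255,252,88  -15/16:255,253,91
248   -4/20:253,242,81   -7/18:252,240,80  -10/17:251,238,79  -12/16:251,239,78  -15/15:252,239,79  -16/15:251,238,79  -30/15:243,224,74  -45/15:217,187,73  -46/15:234,218,134
251   -6/18:249,234,78   -8/17:246,229,76  -11/16:244,226,75  -14/14:243,224,74  -30/14:218,189,67  -55/14:144,126,61  -58/14:87,79,66  157/10:197,195,184  159/11:240,239,232
254   -8/17:243,223,75  -10/16:238,218,71  -14/14:232,208,71  -31/14:216,188,67  -57/14:139,121,60  -61/12:77,70,64  -61/11:197,195,184  157/ 9:240,240,233  159/10:241,241,234
257   -8/16:233,210,71  -13/15:227,201,69  -19/13:218,189,67  -48/13:194,168,64  -63/12:76,69,62  -63/10:191,190,180  159/ 8:240,240,232  159/ 9:241,241,235  159/10:242,241,235
260  -11/16:226,200,69  -14/14:216,187,68  -3
[... 337 characters left out ...]
  -15/13:212,184,68  -37/12:209,181,66  -69/12:126,113,77  158/ 5:232,232,224  159/ 6:242,242,235  158/ 7:242,242,235  160/ 8:242,242,236  159/ 9:242,242,236
269  -10/15:217,188,68  -15/13:212,184,68  -31/12:208,181,66  -61/12:193,174,107  159/ 5:239,239,232  159/ 6:242,242,235  158/ 7:242,242,236  159/ 8:242,242,236  159/ 9:242,242,236
272   -9/15:218,189,69  -12/13:214,185,68  -23/12:209,182,67  -53/12:216,202,156  159/ 5:241,241,234  159/ 6:242,242,236  159/ 7:242,242,236  160/ 8:243,242,236  159/ 9:243,243,236
275   -9/16:219,190,69  -12/14:215,186,69  -16/12:210,183,69  157/ 4:221,214,180  158/ 5:242,242,235  160/ 6:243,243,236  159/ 7:243,243,236  159/ 8:243,243,236  159/ 9:243,243,237
```

The pixels are dark at s ≈ -60 to -69, but they blend with the marker's edge. I rotate the tool about the camera so the well shows clear of the marker.

Run:
```python
from h import *
m0=np.array([.6505,-.1755,.0912]);co=np.array([.0786,.0012,-.1659])
h=-np.array([np.cos(AZ),np.sin(AZ),0]);n1=.819*h+.574*np.array([0,0,1])
t2=tool(AZ-np.pi,np.radians(15),1)
for sg in(1,-1):
    t=R.from_rotvec(sg*np.radians(13)*n1)*t2;p=m0+.3*a-t.as_matrix()@co
    q=kin.inverse_kinematics(p,t.as_rotvec());print(sg,p.round(3),None if q is None else np.round(q,2))
    if q is not None:
        manip.movel(p,frame=t.as_rotvec(),velocity=.12);break
st("view");manip.hold(.2)
c=capture("wrist");W=cloud(c);np.savez("wrist12.npz",W=W,**c);save(c,"wrist12")
K=c["camera_matrix"];Rc=cv2.Rodrigues(np.array(c["rvec"],float))[0];x=Rc@(m0-.073*a)+np.array(c["tvec"]).ravel();u=(K@x/x[2])[:2];print("floor px",u)
P=W.reshape(-1,3);C=c["pixels"].reshape(-1,3);v=P-m0;s=v@a;p=v-np.outer(s,a);rr=np.linalg.norm(p,axis=1)
for lo in(0,.003,.006,.009,.012):
    b=(rr>=lo)&(rr<lo+.003)&(s<.01)&(s>-.1)
    print(lo,b.sum(),np.percentile(s[b],[2,25,50,75,98]).round(4) if b.sum() else"",np.median(C[b],0) if b.sum() else "")
i,j=int(u[1]),int(u[0]);I=cv2.imread("pics/wrist12.png");y0,x0=max(0,i-40),max(0,j-40)
cv2.imwrite("pics/w12c.png",np.hstack([cv2.resize(I[y0:y0+80,x0:x0+80],(400,400),interpolation=cv2.INTER_CUBIC),cv2.resize(I,(400,400))]))
```

```text
1 [ 0.601 -0.128  0.201] [ 0.48  0.5  -0.27  1.77 -0.19  0.67  1.93]
view 35.98 [ 0.6005 -0.1297  0.2001] w 0.0159 gf 28.9 F [ 0.3 -0.3  0.1] T [-0.13  0.33 -0.01]
floor px [223.5010405  263.05949463]
0 41 [-0.0705 -0.0694 -0.0679 -0.0671 -0.0658] [74. 63. 47.]
0.003 119 [-0.0725 -0.0705 -0.0682 -0.066  -0.0644] [74. 63. 47.]
0.006 202 [-0.0743 -0.072  -0.068  -0.0649 -0.0622] [74. 63. 48.]
0.009 328 [-0.0743 -0.0722 -0.0665 -0.062  -0.0204] [75. 64. 48.]
0.012 621 [-0.073  -0.0605 -0.0299 -0.0143 -0.0099] [201. 174.  56.]
```

View pics/w12c.png

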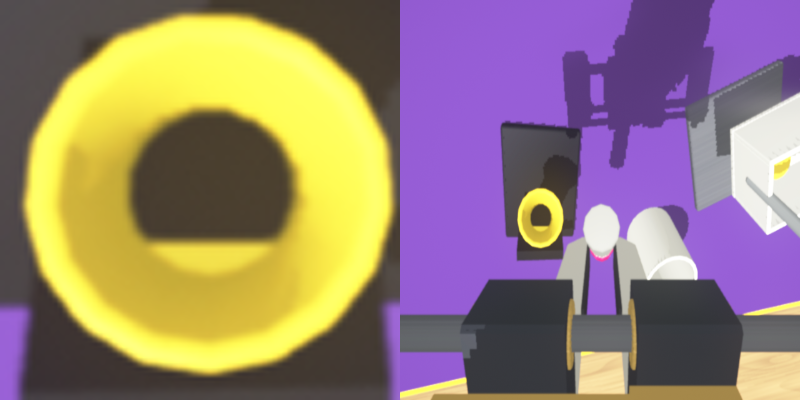

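Left part: inside the well is a dark flat surface with a straight edge and a yellow crescent below it at (210,255). I fit its plane.

Run:
```python
from h import *
d=np.load("wrist12.npz");P=d["W"].reshape(-1,3);C=d["pixels"].reshape(-1,3).astype(int)
m0=np.array([.6505,-.1755,.0912]);h=-np.array([np.cos(AZ),np.sin(AZ),0]);n1=.819*h+.574*np.array([0,0,1])
v=P-m0;s=v@a;p=v-np.outer(s,a);rr=np.linalg.norm(p,axis=1)
for nm,b in(("dark",(rr<.012)&(s<-.05)&(s>-.09)&(C[:,0]<100)),("yellow floor",(rr<.0125)&(s<-.055)&(s>-.09)&(C[:,0]>180))):
    q=P[b];c=np.median(q,0);u,S_,V=np.linalg.svd(q-q.mean(0),full_matrices=False)
    print(nm,b.sum(),"centroid",c.round(4),"normal",V[2].round(3),"rms",(S_[2]/np.sqrt(b.sum())).round(5),"dot a",abs(V[2]@a).round(3))
    w=p[b]@n1
    for t in np.arange(-.012,.013,.003):
        k=abs(w-t)<.0015
        if k.sum():print("   n1",round(t*1e3),k.sum(),"s",(np.median(s[b][k])*1e3).round(1),"z",(np.median(q[k,2])*1e3).round(1),"x_holder",(np.median((q[k]-[.664,-.178,0])@h)*1e3).round(1))
b=(rr<.028)&(abs(s)<.002)&(C[:,0]>180)&(C[:,2]<150);print("rim centre",np.median(P[b],0), "rim rr",np.median(rr[b]))
Q=P[(rr<.03)&(rr>.018)&(s>-.004)&(s<.004)&(C[:,0]>200)&(C[:,2]<150)];u,S_,V=np.linalg.svd(Q-Q.mean(0));print("rim normal",V[2],"tilt",np.degrees(np.arccos(abs(V[2][2]))),Q.mean(0))
```

```text
dark 525 centroid [ 0.6868 -0.1805  0.0352] normal [-0.008  0.001 -1.   ] rms 0.00066 dot a 0.814
   n1 -12 19 s -60.6 z 35.1 x_holder 12.0
   n1 -9 79 s -62.4 z 35.2 x_holder 15.1
   n1 -6 76 s -64.5 z 35.1 x_holder 18.4
   n1 -3 112 s -66.1 z 35.3 x_holder 21.8
   n1 0 84 s -68.2 z 35.1 x_holder 25.4
   n1 3 108 s -70.5 z 35.2 x_holder 29.0
   n1 6 47 s -72.5 z 35.0 x_holder 32.2
yellow floor 110 centroid [ 0.6997 -0.1826  0.0365] normal [ 0.843 -0.15   0.516] rms 0.00142 dot a 0.068
   n1 6 2 s -58.0 z 47.7 x_holder 25.2
   n1 9 82 s -73.4 z 36.2 x_holder 35.4
   n1 12 26 s -73.1 z 37.9 x_holder 37.5
rim centre [ 0.65016894 -0.17494736  0.09009844] rim rr 0.022337950622801132
rim normal [ 0.57066118 -0.08321571 -0.81695836] tilt 35.21853707811342 [ 0.65018831 -0.1742167   0.08953355]
```

That explains the stop. The surface is horizontal at z = 0.035 and fixed: the black support under the tube pokes into the well. A 22 mm cap meets it at a depth of 61 to 63 mm, which is what I felt, so that is as far down as the marker can physically go. I measure the marker in the grip, realign and reinsert.

```bash
cat >> meas.py <<'E'
def capfit(tag):
    "cap axis from the side and top cameras: point at the cap's middle, direction, end"
    out=[]
    for n in("side","top"):
        c=capture(n);W=cloud(c);P=W.reshape(-1,3);C=c["pixels"].reshape(-1,3).astype(int);save(c,n+tag)
        o=manip.get_obs();near=np.linalg.norm(P-o["ee_pos"],axis=1)<.13
        b=near&(C[:,0]-C[:,1]>60)&(C[:,2]-C[:,1]>0)&(P[:,2]>.06);q=P[b];out.append(q);print(n,b.sum(),q.mean(0).round(4) if b.sum() else "")
    q=np.vstack(out);m=q.mean(0)
    def f(p):
        ax=np.array([p[2],p[3],1.]);ax/=np.linalg.norm(ax);u=q-m-[p[0],p[1],0];return np.linalg.norm(np.cross(u,ax),axis=1)-.011
    r=least_squares(f,[0,0,a[0]/a[2],a[1]/a[2]],loss="soft_l1",f_scale=.002).x
    ax=np.array([r[2],r[3],1]);ax/=np.linalg.norm(ax);c0=m+[r[0],r[1],0];h=(q-c0)@ax;end=c0+np.percentile(h,2)*ax
    print("axis",ax.round(3),"tilt",np.degrees(np.arccos(ax[2])).round(1),"end",end.round(4),"len",np.ptp(np.percentile(h,[2,98])).round(4));return end,ax
E
python3 - <<'E'
from h import *
t2=tool(AZ-np.pi,np.radians(15),1);m0=np.array([.6505,-.175,.0908])
manip.movel(at(m0+(.06+.1)*a,t2),frame=t2.as_rotvec(),velocity=.12);manip.hold(.2);st("pre")
from meas import capfit
end,ax=capfit("13");h=-np.array([np.cos(AZ),np.sin(AZ),0]);n1=.819*h+.574*np.array([0,0,1])
v=end-m0;print("end s",v@a,"n1",v@n1,"y",v[1]-(v@a)*a[1])
E
```

```text
pre 37.0 [ 0.5648 -0.1631  0.2035] w 0.0159 gf 28.9 F [ 0.1  0.4 -0.4] T [0.02 0.25 0.02]
side 136 [ 0.5976 -0.1763  0.1614]
top 30 [ 0.6098 -0.1681  0.1623]
axis [-0.604  0.091  0.792] tilt 37.6 end [ 0.6128 -0.17    0.1376] len 0.0591
end s 0.06016808401978463 n1 -0.00430256454915777 y 0.00010450215943022013
```

Run:
```python
from h import *
t2=tool(AZ-np.pi,np.radians(15),1);tn=tool(AZ-np.pi,np.radians(12.5),1);m0=np.array([.6505,-.175,.0908])
h=-np.array([np.cos(AZ),np.sin(AZ),0]);n1=.819*h+.574*np.array([0,0,1])
end=m0+.0602*a-.0043*n1
et=t2.as_matrix().T@(end-at(m0+.16*a,t2))
tcp=lambda d,k:m0+d*a+k*n1-tn.as_matrix()@et
manip.movel(tcp(.04,.001),frame=tn.as_rotvec(),velocity=.1);f0=st("pre")["contact_force"]
for d in(0,-.03,-.05,-.057,-.06,-.062,-.064,-.066):
    manip.movel(tcp(d,.001+.001*(d<-.03)),velocity=.07);o=st(d);f=o["contact_force"]-f0;print("  axial",round(f@a,1),"n1",round(f@n1,1),"y",round(f[1],1))
    if np.linalg.norm(f)>7:break
manip.set_gripper(.045);o=st("open")
manip.movel(np.array(o["ee_pos"])-.11*tn.as_matrix()[:,2],velocity=.18);st("back");manip.hold(.3)
from meas import meas;meas("14")
```

```text
pre 37.47 [ 0.583  -0.1654  0.1917] w 0.0158 gf 28.9 F [-0.2 -0.8 -0.3] T [ 0.08  0.25 -0.01]
0 38.19 [ 0.6058 -0.1687  0.1593] w 0.0159 gf 28.9 F [1.2 0.2 0.1] T [0.06 0.21 0.07]
  axial -0.4 n1 1.3 y 1.0
-0.03 38.77 [ 0.6228 -0.171   0.1344] w 0.016 gf 28.9 F [-0.1 -0.5  0.3] T [ 0.1   0.2  -0.01]
  axial 0.4 n1 0.4 y 0.3
-0.05 39.2 [ 0.635  -0.1727  0.1184] w 0.0162 gf 28.9 F [ 0.7  0.4 -0.4] T [0.09 0.21 0.03]
  axial -0.6 n1 0.5 y 1.2
-0.057 39.45 [ 0.639  -0.1733  0.113 ] w 0.0157 gf 28.9 F [ 0.9  0.6 -1.5] T [0.08 0.24 0.02]
  axial -1.5 n1 0.1 y 1.3
-0.06 39.7 [ 0.6407 -0.1736  0.1109] w 0.0162 gf 28.9 F [ 0.4  0.1 -0.2] T [0.09 0.19 0.01]
  axial -0.3 n1 0.4 y 0.9
-0.062 39.95 [ 0.6418 -0.1738  0.1093] w 0.016 gf 28.9 F [-0.5  0.1 -0.1] T [0.07 0.35 0.02]
  axial 0.4 n1 -0.2 y 0.9
-0.064 40.2 [ 0.6418 -0.1739  0.1082] w 0.016 gf 28.9 F [-4.5  0.3  6. ] T [ 0.19  1.01 -0.  ]
  axial 7.7 n1 -0.0 y 1.1
open 40.88 [ 0.643  -0.1739  0.1076] w 0.0448 gf 0.0 F [ 0.   0.1 -0.6] T [ 0.    0.22 -0.05]
back 41.64 [ 0.6188 -0.1703  0.214 ] w 0.0447 gf 0.0 F [-0.4  0.8 -0.2] T [ 0.05  0.22 -0.02]
side white 157 [0.0061 0.0436 0.0627 0.0658] magenta 24 [-0.0203 -0.0089  0.002 ]
  top [ 0.6031 -0.1699  0.1323] axis [-0.703  0.065  0.708] top s 0.061 tilt 44.9 end [ 0.691  -0.1781  0.0438]
wrist white 1429 [0.0064 0.06   0.0631 0.0636] magenta 241 [-0.0294 -0.0204 -0.0008]
  top [ 0.6153 -0.1691  0.1445] axis [-0.674  0.093  0.733] top s 0.0642 tilt 42.9 end [ 0.6995 -0.1808  0.0528]
```

Run:
```python
from h import *
c=capture("side");P=cloud(c).reshape(-1,3);b=np.all((P>[.53,.0,.225])&(P<[.66,.2,.265]),axis=1);Q=P[b];v=(Q[:,:2]-S)@ey
for t in(-.045,-.025,.025,.045):
    m=(abs(v-t)<.006);print(t,m.sum(),np.median(Q[m,2]).round(4) if m.sum() else "")
st("end");print(order.hand_in())
```

```text
-0.045 15 0.2375
-0.025 15 0.2384
0.025 12 0.2391
0.045 20 0.2359
end 42.09 [ 0.6194 -0.1706  0.2145] w 0.0449 gf 0.0 F [-0.2 -0.3  0.2] T [ 0.07  0.23 -0.03]
the job is handed in; nothing more can be done
None
```

I handed the job in at about 42 s: the white caddy hangs level on the hook, but the marker, in the well cap first, stopped about 62 mm down, roughly 10 mm short of the stated floor, and leans about 43° rather than 35°, because a black surface at z ≈ 35 mm inside the tube (apparently part of the holder) blocks it.

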